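Ease the wedge out from under the chapel display board

ROBOT

A 6-joint arm with a two-finger parallel gripper is mounted at the origin on the work surface. World frame = base frame: x ahead of the robot, y to its left, z up, the work surface at z = 0. Lengths are in m, angles in degrees, forces in N, time in s.
With the tool pointing down it reaches from about 0.3 to 0.75 m from the base axis. Payload 8.5 kg.
Tool frame: the origin (TCP) lies at the very end of the fingers, on their centre line; the grasp point (between the pads) lies 19 mm behind it (env.hold_point_z is the distance from the TCP to the grasp point, in m); z points along the fingers, y is the line along which they close (so a half turn about z gives the same grasp; the last joint's range is limited). The gripper opens to 85 mm and grips with 20 to 120 N. Pads are 22 mm wide; open, the fingers measure 114 mm over their backs; the gripper's body (76 mm by 85 mm) begins 54 mm behind the grasp point. The pads swing forward as they close: fully open they stand 13 mm farther back than shut.
Start: joints at [59.57, 21.807, 74.336, -0, 83.858, -12.336], TCP at [0.171, 0.523, 0.231] pointing down, gripper open.
Joint ranges: [-178.18, 178.18], [-50.72, 133.34], [12.68, 142.11], [-81.47, 261.47], [9.98, 163.14], [-165.26, 165.26]. Speed limits (degrees/s): [136.94, 136.94, 180, 180, 180, 180].

INTERFACE

Orientations are given as a 3x3 rotation matrix whose columns are the frame's x, y, z axes.
In Python, from rig import env, optics gives the robot as it stands.
- The arm moves only by the shell command python3 -m jog 'ROWS' [OPENING] [FORCE]. ROWS is JSON, a list of rows, each an object with "linear": the shift along the tool's x, y, z in units of 40 mm (1.0 is 40 mm), a list of three; "roll": the turn about the tool's z in units of 5 degrees (1.0 is 5 degrees). A call has 1 to 12 rows; each row shifts and turns the commanded pose from where the row before left it, along the tool's axes as they then stand; what a row does not reach is not made up. A row lasts 1/12 s, in which the tool goes at most 41.7 mm and 7.16 degrees, less where a joint would pass 70% of its speed; a pose out of reach is approached as far as the arm can. A call is refused whole if a number of a shift passes 1 or a number of a turn 1, either way. A call with a gripper value outside its range is refused whole. OPENING is the opening, from -1 (shut) to 1 (fully open), set as the call begins (- or left out, the last holds). The fingers move at their own pace and stop on an object; FORCE is the grip in N (left out, the last holds). Time passes only in rows, so rows that do not move let the fingers close. It gives the time, the measured TCP pose, the force, the opening and the grip force at its end, in the units of the state.
- env.observe(): the state, without advancing time (a new reading comes with each control period).
- optics.get_image(name): name is "scene" or "top" or "wrist"; returns the picture (480x640x3 uint8, red, green, blue); there is no depth.
- optics.calibration(name): a dict with "fov_y" (degrees; the focal length in pixels is half the picture's height over the tangent of half this angle, whatever the lens; pixels are square), "cx", "cy" (the principal point, pixels), "T" (4x4, takes a point from camera to world coordinates). Camera axes: x right, y down, z forward; pixel columns grow to the right and rows downward; lengths in m; the calibration is good to about 2 mm. The wrist camera is an equidistant fisheye: a pixel r from the principal point sees the ray r / f radians off the axis. A picture is of the moment at which its call begins: read the wrist's pose just before it. calibration takes no time and is no camera call; for the wrist camera it gives the pose at the moment of the call.
- env.close_job(): hands the job in; it is judged then, once.
The state is a dict: "time_s": time; "q": joint angles; "qvel": joint speeds; "joint_efforts": joint torques, N m; "position": TCP position; "tool_rot": TCP orientation; "ft_force": force on the tool from outside, world axes, zero at the start; "wrist_torque": the same for the moment, N m; "grip_width": finger opening in m; "gripper_force": force on a finger pad.
Only numpy, scipy, OpenCV 4.12 (cv2) and the standard library are available. Lean on these libraries where they do the work, as an engineer would, in place of code of your own. Each camera call takes 0.05 s, during which the arm holds its last target. There are 200 camera calls.

TASK

A birch wedge props up the front edge of the hinged display board that carries the chapel ruin. Work the wedge backward out from under the board in small tugs of at most about two centimetres, holding still for about half a second after each tug so that the board settles, until the board has come down flat; do not lift the board or let it drop. Then lay the wedge flat on its base in the top tray of the tray stack, let go, and leave the other things on the cabinet where they stand.

Things in the scene. Friction and masses are not known exactly. Their poses are not given: they have to be found in the camera images.
- wedge: Birch door wedge, 170 long, 44 wide, upright sides, 48 thick at its butt tapering straight to 5 at the tip; 0.16 kg. Origin: centre of its flat underside; +x along it to the tip, z up. It starts on the cabinet top, tip 85 to 101 mm behind the board's front edge, thick end sticking out. Pull it along its -x: up to about 20 N, less as it comes out; friction holds it between tugs.
- wedge_grip (a point): Good place to grip the wedge across its width (44 mm, fingers closing along the wedge's y): point on its underside 50 mm along -x from its origin, i.e. 35 mm from the butt; the wedge is about 39 mm thick there.
- rail: Fixed wooden hinge rail behind the display board. Origin: on the cabinet top straight below the middle of the board's front edge (board flat); +x points from the front edge back to the hinge, 240 mm away; y along the front edge; z up. The board is flat when 4 mm of the wedge's tip are still under it; the wedge is out when its tip has come to the -x side of this origin.
- board: Hinged display board: wood, 240 mm from front edge to hinge, 280 wide, 18 thick, 1.4 kg with the white resin chapel ruin fixed on its rear (top 100 mm above the cabinet top). Origin: 6 mm below the middle of its lower front edge; +x to the hinge, z normal to it. Starts tilted about 0.1 rad, front edge raised 20 to 25 mm; sinks by its weight, flat on 6 mm felt feet.
- board_edge (a point): Middle of the lower front edge of the display board; it moves with the board (6 mm above the cabinet top when flat).
- trays: Fixed stack of three equal open birch trays, 260 mm (x) by 180 mm (y), 131 mm high in all. Origin: centre of the underside of the lowest. Walls 8 mm thick.
- top_tray (a point): Centre of the inner floor of the top tray, 98 mm above the cabinet top; x along the tray's length, inside 244 by 164 mm, walls rise 33 mm above this floor.
- queen: Black plastic chess queen, 155 mm high, 60 mm wide foot. Origin: centre of its underside. Bystander.
- pot: Green ceramic plant pot, 116 mm wide, 100 mm high. Origin: centre of its underside. Bystander.
- mug: White mug, 82 mm wide, 92 mm high. Origin: centre of its underside. Bystander.
- flashlight: Small aluminium flashlight lying on its side, 140 mm long along its y, 36 mm thick. Origin: under its middle, at the underside as first laid. Bystander.
- offcut: Rectangular birch offcut block lying flat, 40 x 150 x 28 mm (not tapered). Origin: centre of its underside. Bystander.
There are look-alikes about, which are no part of the job. What is shaped like the wedge but purple or turquoise is not meant.

How it is judged (in metres and radians):
On the way, in this order (a step that is already met when the one before it is completed fails the run):
1. after the first small tug or tugs (8 to 34 mm in all) the wedge is held still, the board still propped (distance of wedge from where it was at the start of the episode between 0.008 and 0.034 m and angle between board's own z axis and vertical above 0.035 rad and linear speed of wedge below 0.015 m/s), for 0.2 s.
2. after further small tugs (34 to 60 mm in all) the wedge is held still again, the board still propped (distance of wedge from where it was at the start of the episode between 0.034 and 0.06 m and angle between board's own z axis and vertical above 0.012 rad and linear speed of wedge below 0.015 m/s), for 0.2 s.
3. the wedge is out in front of the board and the board has come down flat (x of wedge in the frame of rail below -0.087 m and angle between board's own z axis and vertical below 0.012 rad), for 0.2 s.
At the end, for the whole second after the job is handed in: The board is flat (within 0.012 rad, about 3 mm at its front edge); the wedge lies still and released on the floor of the top tray, on its base (tilt under 0.15 rad, underside within about 1 cm of the floor), its centre within 60 mm along and 70 mm across of the tray's centre (angle between board's own z axis and vertical below 0.012 rad and x of wedge in the frame of top_tray between -0.06 and 0.06 m and y of wedge in the frame of top_tray between -0.07 and 0.07 m and z of wedge in the frame of top_tray between -0.01 and 0.012 m and angle between wedge's own z axis and vertical below 0.15 rad and linear speed of wedge below 0.02 m/s and contact force between the fingers and wedge below 0.1 N); the robot touches nothing.
It fails at once if the board drops or is jerked: it turns faster than 0.8 rad/s (about 0.2 m/s at its front edge) (angular speed of board above 0.8 rad/s).
It fails at once if the board is lifted well above its propped height (0.16 rad) (angle between board's own z axis and vertical above 0.16 rad).
It fails at once if the queen, pot, mug, flashlight or offcut is moved by more than 40 mm, or (but for the flashlight) tipped by more than 0.5 rad (distance of any of queen, pot, mug, flashlight, offcut from where it was at the start of the episode above 0.04 m or angle between any of queen, pot, mug, offcut's own z axis and vertical above 0.5 rad).
It also fails if it takes over 51 s, if anything falls off the work surface, if the arm or the gripper's body presses on something with over 40 N, if the wrist force passes 120 N, or if a joint passes its speed limit or range.

## Working session

There is one attempt and no reset: what is moved stays moved. The work goes in short steps, Python scripts to look and compute and a shell command to move; the robot and the scene stay as the last step left them, time stands still between calls to the robot, and variables do not carry over. Pictures are saved under pics/ and viewed, at most 10 in all, crops included, and the job is handed in when it is done.

```bash
ls; mkdir -p pics; python3 - <<'E'
from rig import env, optics
import cv2, numpy as np
for n in ("scene","top"):
    cv2.imwrite(f"pics/{n}0.png", optics.get_image(n)[:,:,::-1])
    c=optics.calibration(n); print(n,c["fov_y"],c["cx"],c["cy"],np.round(c["T"],3).tolist())
s=env.observe(); print(s["time_s"],s["position"],np.round(s["tool_rot"],3).tolist(),env.hold_point_z)
E
```

```text
pics
scene 54.100219164940384 323.08848693175474 241.795420210757 [[0.458, 0.688, -0.563, 1.365], [0.889, -0.346, 0.3, -0.357], [0.012, -0.638, -0.77, 1.172], [0.0, 0.0, 0.0, 1.0]]
top 46.023218203890515 309.0459538695072 234.71478539080942 [[0.002, -0.991, 0.131, 0.353], [-1.0, -0.0, 0.012, 0.039], [-0.012, -0.131, -0.991, 1.726], [0.0, 0.0, 0.0, 1.0]]
0.1 [0.17070463 0.52257704 0.23078492] [[-0.951, 0.311, -0.001], [0.311, 0.951, -0.001], [0.0, -0.001, -1.0]] 0.0187
```

View pics/top0.png

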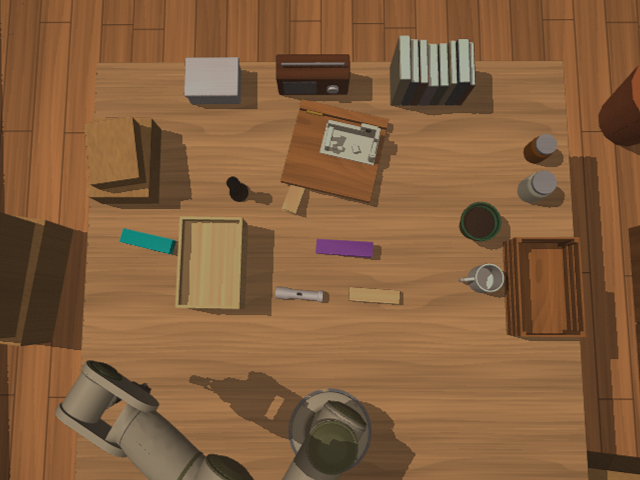

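View pics/scene0.png

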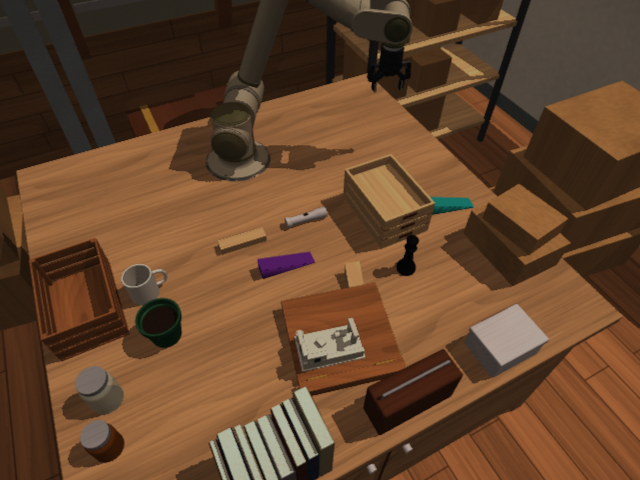

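The top view shows the wedge sticking out of the board at (293,200). The board's front edge runs (281,183)–(370,202), the birch tray stack is at (211,263), and the queen is at (237,189).

```bash
cat > h.py <<'E'
from rig import env, optics
import cv2, numpy as np
def ray(n,uv,c=None):
    c=c or optics.calibration(n); T=np.array(c["T"]); f=240/np.tan(np.radians(c["fov_y"]/2))
    d=(np.array(uv,float)-[c["cx"],c["cy"]])/f
    if n=="wrist":
        r=np.hypot(*d); v=np.array([*(d*np.sin(r)/max(r,1e-9)),np.cos(r)])
    else: v=np.array([*d,1.])
    return T[:3,3],T[:3,:3]@v
def onz(n,uv,z,c=None):
    o,v=ray(n,uv,c); return np.round(o+v*(z-o[2])/v[2],4)
E
python3 - <<'E'
from h import *
im=cv2.imread("pics/top0.png")
cr=cv2.resize(im[150:325,165:400],None,fx=3.4,fy=3.4,interpolation=cv2.INTER_CUBIC); cv2.imwrite("pics/topcrop.png",cr)
for nm,uv,z in [("edgeL",(281,183),.04),("edgeR",(370,202),.04),("w",(293,200),.045),("queen",(237,189),.1),("hingeL",(300,103),.02),
 ("t1",(180,217),.131),("t2",(243,219),.131),("t3",(241,309),.131),("t4",(178,307),.131)]: print(nm,onz("top",uv,z))
E
```

```text
edgeL [0.7354 0.1464 0.04  ]
edgeR [ 0.6764 -0.1239  0.04  ]
w [0.6817 0.1093 0.045 ]
queen [0.7039 0.2718 0.1   ]
hingeL [0.9967 0.0901 0.02  ]
t1 [0.6154 0.4296 0.131 ]
t2 [0.6096 0.2485 0.131 ]
t3 [0.3542 0.2497 0.131 ]
t4 [0.3595 0.427  0.131 ]
```

View pics/topcrop.png

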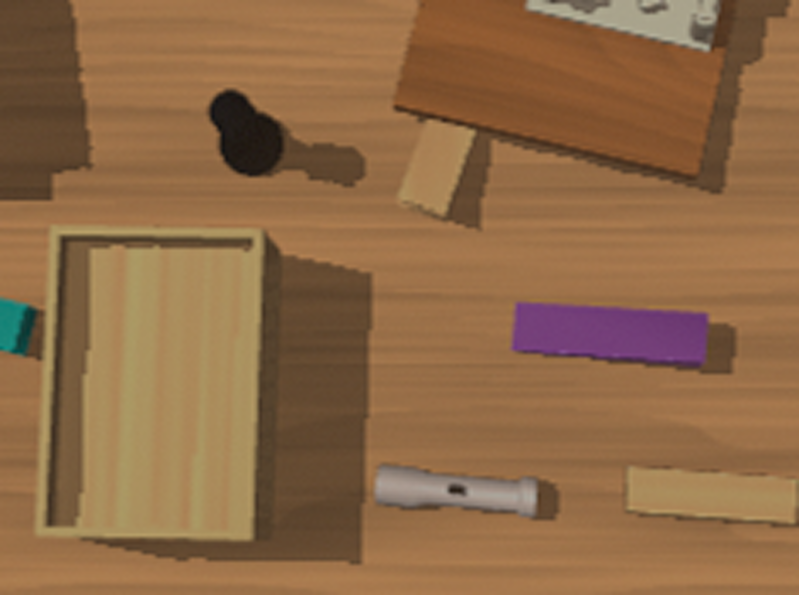

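```bash
python3 - <<'E'
from h import *
g=lambda x,y,z: onz("top",(165+x/3.4,150+y/3.4),z)
A=g(425,120,.031);B=g(398,199,.048);C=g(477,130,.031);D=g(447,213,.048)
print(A,B,C,D); 
for p,q in((A,B),(C,D)): print(np.degrees(np.arctan2(*(p-q)[[1,0]])))
e=g(395,107,.03)-g(697,178,.03); print("edge normal",np.degrees(np.arctan2(-e[0],e[1])))
s=env.observe();R=s["tool_rot"];print(s["time_s"],np.degrees(np.arctan2(R[1,1],R[0,1])))
E
```

```text
[0.7303 0.1193 0.031 ] [0.655 0.142 0.048] [0.721  0.0724 0.031 ] [0.6424 0.0985 0.048 ]
-16.77600141309537
-18.369317947259265
edge normal -13.533268667549523
0.1 71.90838117768641
```

```bash
python3 -m jog '[{"linear":[-0.74,-0.295,0]},{"linear":[-0.74,-0.295,0]},{"linear":[-0.74,-0.295,0]},{"linear":[-0.74,-0.295,0]},{"linear":[-0.74,-0.295,0]},{"linear":[-0.74,-0.295,0]},{"linear":[-0.74,-0.295,0]},{"linear":[-0.74,-0.295,0]},{"linear":[-0.74,-0.295,0]},{"linear":[-0.74,-0.295,0]}]' 1 && python3 -m jog '[{"linear":[-0.74,-0.295,0]},{"linear":[-0.74,-0.295,0]},{"linear":[-0.74,-0.295,0]},{"linear":[-0.74,-0.295,0]},{"linear":[-0.74,-0.295,0]},{"linear":[-0.74,-0.295,0]},{"linear":[-0.74,-0.295,0]},{"linear":[-0.74,-0.295,0]},{"linear":[-0.74,-0.295,0]},{"linear":[0,0,0]},{"linear":[0,0,0]}]'
python3 - <<'E'
from h import *
import json
c=optics.calibration("wrist"); im=optics.get_image("wrist")[:,:,::-1]; cv2.imwrite("pics/w1.png",im)
json.dump({k:np.array(v).tolist() for k,v in c.items()},open("w1.json","w"))
E
```

```text
invalid input
```

View pics/w1.png

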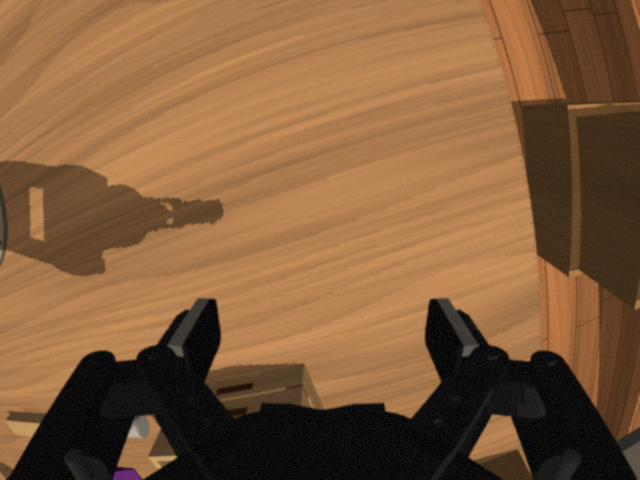

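The picture was taken before the arm moved because the rows were rejected. It shows only bare table, with the fingers at (205,330) and (440,330). I'll add the roll key to each row.

```bash
python3 -m jog '[{"linear":[-0.74,-0.295,0],"roll":0},{"linear":[-0.74,-0.295,0],"roll":0},{"linear":[-0.74,-0.295,0],"roll":0},{"linear":[-0.74,-0.295,0],"roll":0},{"linear":[-0.74,-0.295,0],"roll":0},{"linear":[-0.74,-0.295,0],"roll":0},{"linear":[-0.74,-0.295,0],"roll":0},{"linear":[-0.74,-0.295,0],"roll":0},{"linear":[-0.74,-0.295,0],"roll":0},{"linear":[-0.74,-0.295,0],"roll":0}]' 1.0 && python3 -m jog '[{"linear":[-0.74,-0.295,0],"roll":0},{"linear":[-0.74,-0.295,0],"roll":0},{"linear":[-0.74,-0.295,0],"roll":0},{"linear":[-0.74,-0.295,0],"roll":0},{"linear":[-0.74,-0.295,0],"roll":0},{"linear":[-0.74,-0.295,0],"roll":0},{"linear":[-0.74,-0.295,0],"roll":0},{"linear":[-0.74,-0.295,0],"roll":0},{"linear":[-0.74,-0.295,0],"roll":0},{"linear":[0,0,0],"roll":0},{"linear":[0,0,0],"roll":0}]' && python3 - <<'E'
from h import *
import json
c=optics.calibration("wrist"); im=optics.get_image("wrist")[:,:,::-1]; cv2.imwrite("pics/w2.png",im)
json.dump({k:np.array(v).tolist() for k,v in c.items()},open("w2.json","w"))
E
```

```text
time_s: 0.98
position: [0.4165, 0.3174, 0.2312]
tool_rot: [[-0.951, 0.311, -0.0], [0.311, 0.951, -0.0], [0.0, -0.0, -1.0]]
ft_force: [0.5, 0.8, 0.7]
grip_width: 0.0853
gripper_force: 0.0
time_s: 1.9
position: [0.6364, 0.1338, 0.2302]
tool_rot: [[-0.95, 0.313, -0.002], [0.313, 0.95, 0.0], [0.002, -0.0, -1.0]]
ft_force: [-0.4, 0.7, -0.3]
grip_width: 0.0853
gripper_force: 0.0
```

View pics/w2.png

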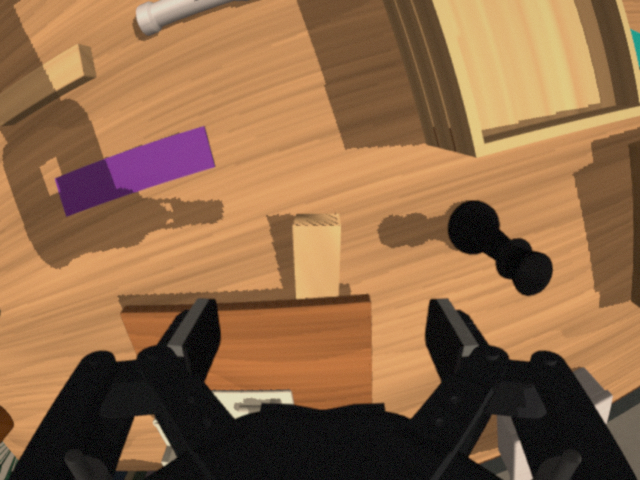

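The wrist view shows the wedge: butt top edge (293,226)–(341,226), meeting the board at (294,299)–(338,298). The board's front edge runs (122,308)–(370,296).

```bash
python3 - <<'E'
from h import *
import json
c=json.load(open("w2.json")); im=cv2.imread("pics/w2.png")
g=lambda u,v,z: onz("wrist",(u,v),z,c)
hsv=cv2.cvtColor(im,cv2.COLOR_BGR2HSV)
print(im[250,300:335:10].tolist(), im[250,355:375:5].tolist(), hsv[250,315],hsv[250,365])
for v in (235,245,255,265,275,285,292):   # sub-pixel side edges by gradient
    row=im[v-2:v+3].mean(0).mean(1); d=np.gradient(row); 
    print(v, 280+int(np.argmax(np.abs(d[280:305]))), 325+int(np.argmax(np.abs(d[325:352]))))
B,D=g(293,226,.048),g(341,226,.048); A,C=g(294,299,.03),g(338,298,.03)
print("butt",B,D,np.linalg.norm(B-D)); print("bottom",g(294,214,0),g(340,213,0)); print(A,C)
for p,q in((A,B),(C,D)): print(np.degrees(np.arctan2(*(p-q)[[1,0]])))
L,Rr=g(122,308,.048),g(370,296,.048); e=L-Rr; e=e if e[1]>0 else -e; print(L,Rr,"normal",np.degrees(np.arctan2(-e[0],e[1])),np.linalg.norm(e))
print("tray",[g(*p,.131) for p in((478,156),(640,112))], "queen",g(533,272,0))
E
```

```text
[[117, 180, 228], [116, 180, 229], [114, 175, 225], [114, 176, 227]] [[98, 149, 209], [97, 150, 210], [95, 148, 208], [93, 146, 205]] [ 17 126 228] [ 14 139 208]
235 292 340
245 293 340
255 293 340
265 294 339
275 294 339
285 295 339
292 295 338
butt [0.6447 0.1037 0.048 ] [0.6584 0.1451 0.048 ] 0.04360791212612682
bottom [0.6447 0.1009 0.    ] [0.6586 0.1464 0.    ]
[0.7231 0.0751 0.03  ] [0.7362 0.1186 0.03  ]
-20.04176311434114
-18.809713871407105
[ 0.6721 -0.1105  0.048 ] [0.7352 0.151  0.048 ] normal -13.56615069532897 0.26900531593260385
tray [array([0.6161, 0.2536, 0.131 ]), array([0.6174, 0.4232, 0.131 ])] queen [ 0.8017  0.3522 -0.    ]
```

```bash
python3 -m jog '[{"linear":[-0.65,-0.06,0],"roll":0.08},{"linear":[-0.65,-0.06,0],"roll":0.08},{"linear":[0,0,0.7],"roll":0},{"linear":[0,0,0.7],"roll":0},{"linear":[0,0,0.7],"roll":0},{"linear":[0,0,0.7],"roll":0},{"linear":[0,0,0.7],"roll":0},{"linear":[0,0,0.7],"roll":0},{"linear":[0,0,0.5],"roll":0},{"linear":[0,0,0.2],"roll":0},{"linear":[0,0,0],"roll":0},{"linear":[0,0,0],"roll":0}]'
```

```text
time_s: 2.95
position: [0.6838, 0.1148, 0.0365]
tool_rot: [[-0.946, 0.323, 0.001], [0.323, 0.946, 0.0], [-0.001, 0.0, -1.0]]
ft_force: [1.3, -0.0, 0.5]
grip_width: 0.0854
gripper_force: 0.0
```

```bash
python3 -m jog '[{"linear":[0,-0.04,0.3],"roll":0},{"linear":[0,0,0.3],"roll":0},{"linear":[0,0,0],"roll":0},{"linear":[0,0,0],"roll":0}]' && python3 -m jog '[{"linear":[0,0,0],"roll":0},{"linear":[0,0,0],"roll":0},{"linear":[0,0,0],"roll":0},{"linear":[0,0,0],"roll":0},{"linear":[0,0,0],"roll":0},{"linear":[0,0,0],"roll":0},{"linear":[0,0,0],"roll":0},{"linear":[0,0,0],"roll":0}]' -1.0 70
```

```text
time_s: 3.28
position: [0.6827, 0.1126, 0.0105]
tool_rot: [[-0.946, 0.324, -0.002], [0.324, 0.946, 0.0], [0.002, -0.0, -1.0]]
ft_force: [-0.6, -0.1, 0.5]
grip_width: 0.0851
gripper_force: 0.0
time_s: 3.95
position: [0.6834, 0.1126, 0.012]
tool_rot: [[-0.946, 0.324, 0.001], [0.324, 0.946, -0.0], [-0.001, 0.0, -1.0]]
ft_force: [-1.9, -0.6, 6.2]
grip_width: 0.0429
gripper_force: 72.8
```

```bash
python3 -m jog '[{"linear":[0.08,0,0],"roll":0},{"linear":[0.08,0,0],"roll":0},{"linear":[0.08,0,0],"roll":0},{"linear":[0.08,0,0],"roll":0},{"linear":[0.08,0,0],"roll":0},{"linear":[0.08,0,0],"roll":0},{"linear":[0,0,0],"roll":0},{"linear":[0,0,0],"roll":0},{"linear":[0,0,0],"roll":0},{"linear":[0,0,0],"roll":0},{"linear":[0,0,0],"roll":0},{"linear":[0,0,0],"roll":0}]'; python3 -m jog '[{"linear":[0,0,0],"roll":0},{"linear":[0,0,0],"roll":0}]'; python3 - <<'E'
from h import *
cv2.imwrite("pics/w3.png",optics.get_image("wrist")[:,:,::-1])
E
```

```text
time_s: 4.95
position: [0.6657, 0.1186, 0.0121]
tool_rot: [[-0.946, 0.324, 0.002], [0.324, 0.946, -0.0], [-0.002, 0.0, -1.0]]
ft_force: [2.0, -1.7, 6.3]
grip_width: 0.043
gripper_force: 73.0
time_s: 5.12
position: [0.6657, 0.1186, 0.012]
tool_rot: [[-0.946, 0.324, 0.002], [0.324, 0.946, -0.0], [-0.002, 0.0, -1.0]]
ft_force: [2.5, -2.2, 5.5]
grip_width: 0.0429
gripper_force: 73.0
```

View pics/w3.png

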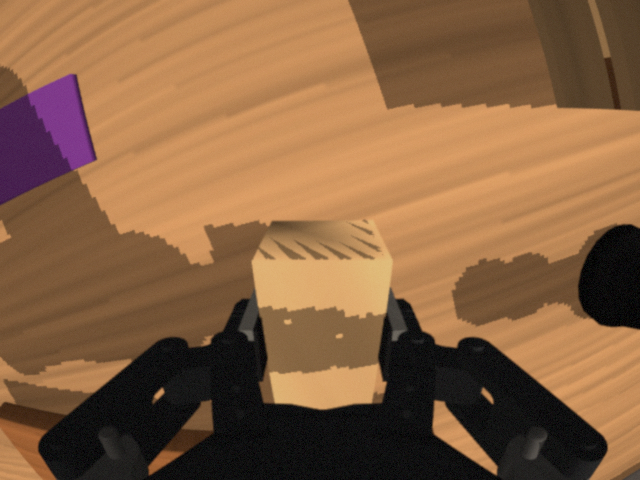

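The wedge sits squarely between the pads, butt top edge (252,258)–(392,258), and it moved about 19 mm with the gripper. On to the next tugs.

```bash
python3 -m jog '[{"linear":[0.08,0,0],"roll":0},{"linear":[0.08,0,0],"roll":0},{"linear":[0.08,0,0],"roll":0},{"linear":[0.08,0,0],"roll":0},{"linear":[0.08,0,0],"roll":0},{"linear":[0.08,0,0],"roll":0},{"linear":[0,0,0],"roll":0},{"linear":[0,0,0],"roll":0},{"linear":[0,0,0],"roll":0},{"linear":[0,0,0],"roll":0},{"linear":[0,0,0],"roll":0},{"linear":[0,0,0],"roll":0}]';python3 -m jog '[{"linear":[0.05,0,0],"roll":0},{"linear":[0.05,0,0],"roll":0},{"linear":[0.05,0,0],"roll":0},{"linear":[0.05,0,0],"roll":0},{"linear":[0,0,0],"roll":0},{"linear":[0,0,0],"roll":0},{"linear":[0,0,0],"roll":0},{"linear":[0,0,0],"roll":0},{"linear":[0,0,0],"roll":0},{"linear":[0,0,0],"roll":0},{"linear":[0,0,0],"roll":0}]'; python3 - <<'E'
from h import *
cv2.imwrite("pics/s4.png",cv2.resize(optics.get_image("scene")[200:410,240:440,::-1],None,fx=2.8,fy=2.8,interpolation=cv2.INTER_CUBIC))
E
```

```text
time_s: 6.17
position: [0.6476, 0.1249, 0.012]
tool_rot: [[-0.946, 0.324, 0.002], [0.324, 0.946, -0.0], [-0.002, 0.001, -1.0]]
ft_force: [3.1, -2.3, 6.7]
grip_width: 0.0431
gripper_force: 73.0
time_s: 7.08
position: [0.6403, 0.1274, 0.012]
tool_rot: [[-0.946, 0.324, 0.003], [0.324, 0.946, -0.0], [-0.003, 0.001, -1.0]]
ft_force: [5.0, -1.6, 5.4]
grip_width: 0.0429
gripper_force: 72.9
```

View pics/s4.png

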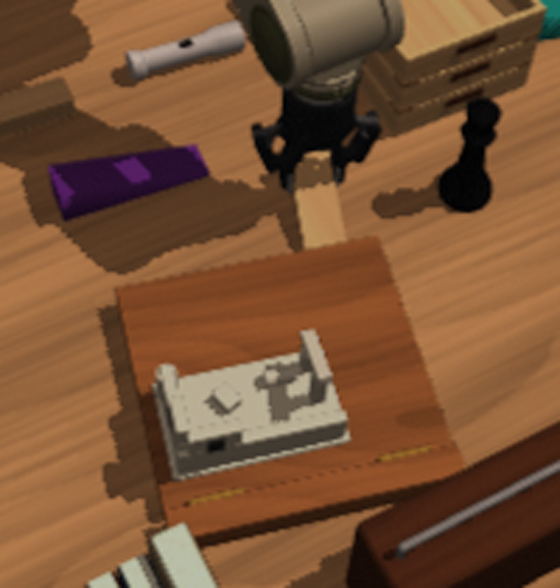

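The board is still propped on the wedge, with the grip at crop (318,170). It has come out 45.6 mm in total.

```bash
python3 -m jog '[{"linear":[0.08,0,0],"roll":0},{"linear":[0.08,0,0],"roll":0},{"linear":[0.08,0,0],"roll":0},{"linear":[0.08,0,0],"roll":0},{"linear":[0.08,0,0],"roll":0},{"linear":[0,0,0],"roll":0},{"linear":[0,0,0],"roll":0},{"linear":[0,0,0],"roll":0},{"linear":[0,0,0],"roll":0},{"linear":[0,0,0],"roll":0},{"linear":[0,0,0],"roll":0},{"linear":[0,0,0],"roll":0}]';python3 -m jog '[{"linear":[0.08,0,0],"roll":0},{"linear":[0.08,0,0],"roll":0},{"linear":[0.08,0,0],"roll":0},{"linear":[0.08,0,0],"roll":0},{"linear":[0.08,0,0],"roll":0},{"linear":[0,0,0],"roll":0},{"linear":[0,0,0],"roll":0},{"linear":[0,0,0],"roll":0},{"linear":[0,0,0],"roll":0},{"linear":[0,0,0],"roll":0},{"linear":[0,0,0],"roll":0},{"linear":[0,0,0],"roll":0}]';python3 -m jog '[{"linear":[0.08,0,0],"roll":0},{"linear":[0.08,0,0],"roll":0},{"linear":[0.08,0,0],"roll":0},{"linear":[0.08,0,0],"roll":0},{"linear":[0.08,0,0],"roll":0},{"linear":[0,0,0],"roll":0},{"linear":[0,0,0],"roll":0},{"linear":[0,0,0],"roll":0},{"linear":[0,0,0],"roll":0},{"linear":[0,0,0],"roll":0},{"linear":[0,0,0],"roll":0},{"linear":[0,0,0],"roll":0}]';python3 -m jog '[{"linear":[0.08,0,0],"roll":0},{"linear":[0.08,0,0],"roll":0},{"linear":[0.08,0,0],"roll":0},{"linear":[0.08,0,0],"roll":0},{"linear":[0.08,0,0],"roll":0},{"linear":[0,0,0],"roll":0},{"linear":[0,0,0],"roll":0},{"linear":[0,0,0],"roll":0},{"linear":[0,0,0],"roll":0},{"linear":[0,0,0],"roll":0},{"linear":[0,0,0],"roll":0},{"linear":[0,0,0],"roll":0}]'; python3 - <<'E'
from h import *
cv2.imwrite("pics/s5.png",cv2.resize(optics.get_image("scene")[200:410,240:440,::-1],None,fx=2.8,fy=2.8,interpolation=cv2.INTER_CUBIC))
E
```

```text
time_s: 8.13
position: [0.6249, 0.1327, 0.012]
tool_rot: [[-0.946, 0.324, 0.002], [0.324, 0.946, 0.0], [-0.002, 0.001, -1.0]]
ft_force: [4.5, -2.1, 6.4]
grip_width: 0.0429
gripper_force: 73.0
time_s: 9.13
position: [0.6098, 0.1379, 0.012]
tool_rot: [[-0.946, 0.324, 0.002], [0.324, 0.946, -0.0], [-0.002, 0.001, -1.0]]
ft_force: [2.7, -2.0, 6.5]
grip_width: 0.0431
gripper_force: 73.0
time_s: 10.13
position: [0.5942, 0.1434, 0.012]
tool_rot: [[-0.946, 0.324, 0.001], [0.324, 0.946, 0.0], [-0.001, 0.001, -1.0]]
ft_force: [0.7, -0.7, 9.2]
grip_width: 0.0428
gripper_force: 73.2
time_s: 11.13
position: [0.579, 0.1486, 0.012]
tool_rot: [[-0.946, 0.324, 0.001], [0.324, 0.946, 0.0], [-0.001, 0.001, -1.0]]
ft_force: [0.8, -0.3, 8.6]
grip_width: 0.0431
gripper_force: 73.2
```

View pics/s5.png

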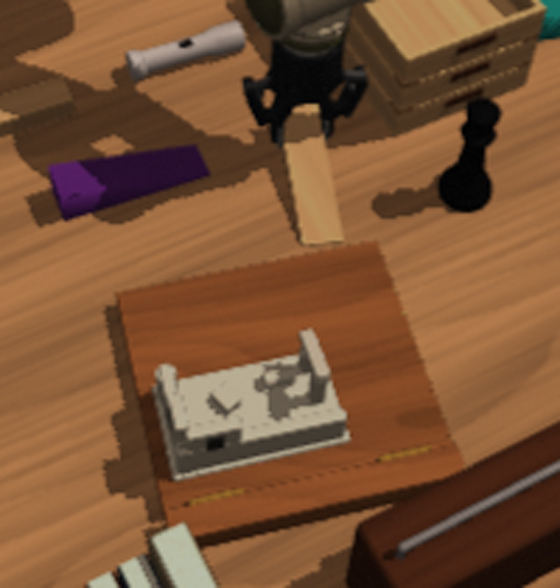

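The tip lies just in front of the board, crop (303–343,242), and the board is down. One more small tug for margin, then lift.

```bash
python3 -m jog '[{"linear":[0.08,0,0],"roll":0},{"linear":[0.08,0,0],"roll":0},{"linear":[0.08,0,0],"roll":0},{"linear":[0.08,0,0],"roll":0},{"linear":[0.08,0,0],"roll":0},{"linear":[0,0,0],"roll":0},{"linear":[0,0,0],"roll":0},{"linear":[0,0,0],"roll":0},{"linear":[0,0,0],"roll":0},{"linear":[0,0,0],"roll":0},{"linear":[0,0,0],"roll":0},{"linear":[0,0,0],"roll":0}]'; python3 -m jog '[{"linear":[0,0,-0.2],"roll":0},{"linear":[0,0,-0.5],"roll":0},{"linear":[0,0,-0.6],"roll":0},{"linear":[0,0,-0.6],"roll":0},{"linear":[0,0,-0.6],"roll":0},{"linear":[0,0,-0.6],"roll":0},{"linear":[0,0,-0.6],"roll":0},{"linear":[0,0,-0.6],"roll":0},{"linear":[0,0,-0.5],"roll":0},{"linear":[0,0,-0.2],"roll":0},{"linear":[0,0,0],"roll":0},{"linear":[0,0,0],"roll":0}]'; python3 - <<'E'
from h import *
a=optics.get_image("top")[150:325,165:400,::-1]; b=optics.get_image("scene")[150:410,200:440,::-1]
r=lambda i:cv2.resize(i,(400,int(400*i.shape[0]/i.shape[1])),interpolation=cv2.INTER_CUBIC)
a,b=r(a),r(b); a=cv2.copyMakeBorder(a,0,b.shape[0]-a.shape[0],0,0,cv2.BORDER_CONSTANT)
cv2.imwrite("pics/l6.png",np.hstack([a,b]))
E
```

```text
time_s: 12.18
position: [0.5639, 0.1538, 0.012]
tool_rot: [[-0.946, 0.324, 0.001], [0.324, 0.946, 0.0], [-0.001, 0.001, -1.0]]
ft_force: [-0.6, -0.1, 8.9]
grip_width: 0.0429
gripper_force: 73.2
time_s: 13.18
position: [0.5629, 0.1536, 0.2102]
tool_rot: [[-0.946, 0.324, -0.002], [0.324, 0.946, -0.0], [0.002, -0.001, -1.0]]
ft_force: [-0.0, 0.3, -1.7]
grip_width: 0.0429
gripper_force: 72.1
```

View pics/l6.png

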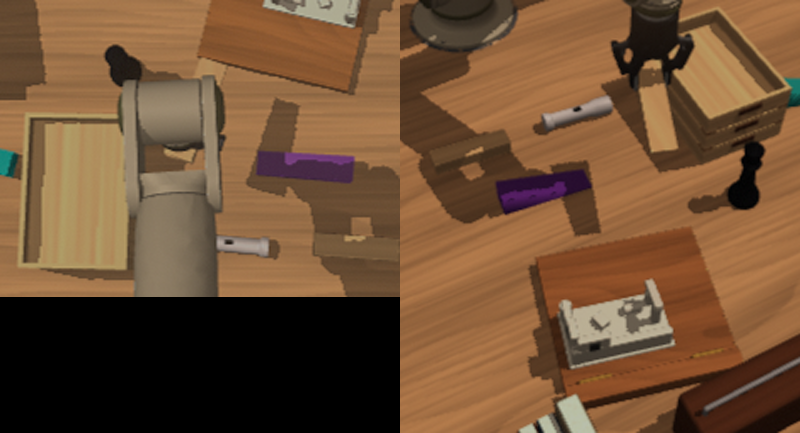

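The wedge is held level, at (657,110) in the right pane, and the board is flat. I'll rotate it and carry it over the tray.

```bash
python3 -m jog '[{"linear":[0,0,0],"roll":-0.63},{"linear":[0,0,0],"roll":-0.63},{"linear":[0,0,0],"roll":-0.63},{"linear":[0,0,0],"roll":-0.63},{"linear":[0,0,0],"roll":-0.63},{"linear":[0,0,0],"roll":-0.63},{"linear":[0,0,0],"roll":0},{"linear":[0,0,0],"roll":0}]'; python3 -m jog '[{"linear":[0.2,0.29,0],"roll":0},{"linear":[0.35,0.51,0],"roll":0},{"linear":[0.35,0.51,0],"roll":0},{"linear":[0.35,0.51,0],"roll":0},{"linear":[0.35,0.51,0],"roll":0},{"linear":[0.35,0.51,0],"roll":0},{"linear":[0.35,0.51,0],"roll":0},{"linear":[0.35,0.51,0],"roll":0},{"linear":[0.35,0.51,0],"roll":0},{"linear":[0.18,0.26,0],"roll":0},{"linear":[0,0,0],"roll":0},{"linear":[0,0,0],"roll":0}]'
```

```text
time_s: 13.95
position: [0.5632, 0.1535, 0.2102]
tool_rot: [[-1.0, 0.002, -0.002], [0.002, 1.0, -0.0], [0.002, -0.0, -1.0]]
ft_force: [-0.7, 0.3, -1.4]
grip_width: 0.0429
gripper_force: 71.9
time_s: 14.95
position: [0.436, 0.3389, 0.2112]
tool_rot: [[-1.0, -0.001, -0.0], [-0.001, 1.0, -0.0], [0.0, -0.0, -1.0]]
ft_force: [0.5, 0.6, -0.7]
grip_width: 0.0429
gripper_force: 72.0
```

```bash
python3 -m jog '[{"linear":[0,0,0.4],"roll":0},{"linear":[0,0,0.4],"roll":0},{"linear":[0,0,0.4],"roll":0},{"linear":[0,0,0.4],"roll":0},{"linear":[0,0,0.4],"roll":0},{"linear":[0,0,0.3],"roll":0},{"linear":[0,0,0.1],"roll":0},{"linear":[0,0,0.05],"roll":0},{"linear":[0,0,0.03],"roll":0},{"linear":[0,0,0],"roll":0},{"linear":[0,0,0],"roll":0}]'
```

```text
time_s: 15.87
position: [0.4367, 0.3387, 0.1128]
tool_rot: [[-1.0, 0.0, 0.001], [0.0, 1.0, 0.0], [-0.001, 0.0, -1.0]]
ft_force: [-0.8, -1.0, -2.4]
grip_width: 0.0429
gripper_force: 72.0
```

```bash
python3 -m jog '[{"linear":[0,0,0.03],"roll":0},{"linear":[0,0,0.03],"roll":0},{"linear":[0,0,0],"roll":0},{"linear":[0,0,0],"roll":0}]'
```

```text
time_s: 16.2
position: [0.4365, 0.3388, 0.11]
tool_rot: [[-1.0, -0.0, 0.001], [-0.0, 1.0, 0.0], [-0.001, 0.0, -1.0]]
ft_force: [1.3, -0.8, 1.0]
grip_width: 0.0431
gripper_force: 72.2
```

```bash
python3 -m jog '[{"linear":[0,0,0],"roll":0},{"linear":[0,0,0],"roll":0},{"linear":[0,0,0],"roll":0},{"linear":[0,0,0],"roll":0},{"linear":[0,0,0],"roll":0},{"linear":[0,0,0],"roll":0},{"linear":[0,0,0],"roll":0}]' 1.0; python3 -m jog '[{"linear":[0,0,-0.3],"roll":0},{"linear":[0,0,-0.5],"roll":0},{"linear":[0,0,-0.6],"roll":0},{"linear":[0,0,-0.6],"roll":0},{"linear":[0,0,-0.6],"roll":0},{"linear":[0,0,-0.6],"roll":0},{"linear":[0,0,-0.6],"roll":0},{"linear":[0,0,-0.3],"roll":0},{"linear":[0,0,0],"roll":0},{"linear":[0,0,0],"roll":0},{"linear":[0,0,0],"roll":0}]'; python3 - <<'E'
from h import *
a=optics.get_image("wrist")[:,:,::-1]; b=optics.get_image("scene")[:,:,::-1]
r=lambda i:cv2.resize(i,(400,300))
cv2.imwrite("pics/f7.png",np.hstack([r(a),cv2.resize(b[140:410,200:560],(400,300))]))
E
```

```text
time_s: 16.78
position: [0.4363, 0.3387, 0.1097]
tool_rot: [[-1.0, -0.0, -0.0], [-0.0, 1.0, 0.0], [0.0, 0.0, -1.0]]
ft_force: [-0.0, -0.6, -0.0]
grip_width: 0.0854
gripper_force: 0.0
time_s: 17.7
position: [0.4359, 0.3385, 0.2724]
tool_rot: [[-1.0, -0.0, -0.002], [-0.0, 1.0, -0.001], [0.002, -0.001, -1.0]]
ft_force: [0.1, 0.7, -0.8]
grip_width: 0.0854
gripper_force: 0.0
```

View pics/f7.png

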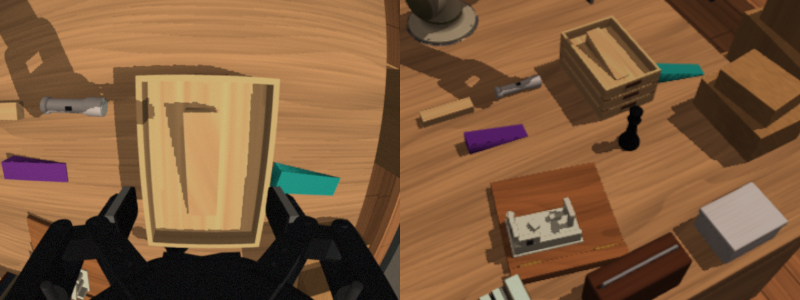

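The wedge lies flat and centred in the top tray, at (200,160) in the left pane. The board is flat and the bystanders are where they were, so I'm handing in.

```bash
python3 -c "
from rig import env
print(env.close_job())"
```

```text
the job is handed in; nothing more can be done
None
```

The wedge came out in small tugs and lies flat and released in the top tray, the board is down flat, and the other things stand where they were; I handed the job in after about 18 s of robot time, and it returned no verdict.

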